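# Release the sprung probe case with a screwdriver and take out the stray tool

### The arm

A 6-joint arm with a two-finger parallel gripper is mounted at the origin on a cart in front of the work surface, level with it; the furniture and walls round the work are solid. World frame = base frame: x ahead of the robot, y to its left, z up, the work surface at z = 0. Lengths are in m, angles in rad, forces in N, time in s.
With the tool pointing down it reaches from about 0.25 to 0.775 m from the base axis. Payload 4 kg.
Tool frame: the origin (TCP) lies on the centre line of the jaws, within the pads' length; the fingertips stand 17 mm ahead of it and the grasp point (between the pads) lies 2 mm behind it; z points along the fingers, y is the line along which they close (so a half turn about z gives the same grasp; the last joint's range is limited). The gripper opens to 94 mm and grips with 3 to 60 N. Pads are 16 mm wide; open, the fingers measure 119 mm over their backs; the gripper's body (75 mm by 177 mm) begins 78 mm behind the grasp point.
Start: joints at [1.137, 0.087, 1.371, -0, 1.684, -0.103], TCP at [0.179, 0.52, 0.223] pointing down, gripper open.
Joint ranges: [-3.1, 3.1], [-0.76, 2.03], [0.27, 2.55], [-1.08, 4.22], [0.17, 2.65], [-2.57, 2.57]. Speed limits (rad/s): [2.79, 2.79, 3.14, 3.14, 3.14, 3.14].

### API

Orientations are given as [roll, pitch, yaw] about the fixed x, y, z axes, in that order (R = Rz(yaw) Ry(pitch) Rx(roll)).
In Python, from bench import robot gives the robot as it stands.
- The arm moves only by the tool servo_tool, never from a script. Its argument "plan" is a list of rows, each a list of 7 numbers: the shift along the tool's x, y, z normalised to -1 to 1, where 1 is 0.1 m, then the turn, a rotation vector about the tool's x, y, z normalised to -1 to 1, where 1 is pi/2 rad, then the finger opening in mm, from 0 to 94. In form: [[x, y, z, ax, ay, az, gripper], ...]. A call has 1 to 12 rows; each row is the pose to reach, as a shift and turn from the pose commanded when the call began, along the tool's axes at that moment; what a row does not reach only later rows make up. A row lasts 1/12 s, in which the tool goes at most 41.7 mm and 7.16 degrees, less where a joint would pass 70% of its speed; a pose out of reach is approached as far as the arm can. A call with a number of a shift or a turn outside -1 to 1 is refused whole. A call with a gripper value outside its range is refused whole. The fingers move at their own pace and stop on an object; the grip force is fixed at half the most. Time passes only in rows, so rows that repeat a pose let the fingers close. It gives the time, the measured TCP pose, the force, the opening and the grip force at its end, in the units of the state.
- robot.get_obs(): the state, without advancing time (a new reading comes with each control period).
- robot.snapshot(name): name is "scene" or "side" or "wrist"; returns the picture (480x640x3 uint8, red, green, blue); there is no depth.
- robot.camera_params(name): a dict with "camera_matrix" (3x3 intrinsics, pixels), "distortion" ([k1, k2, p1, p2, k3] as OpenCV has them; the pictures are not rectified), "rvec" (rotation vector, rad) and "tvec" (3), from world to camera coordinates, as OpenCV has them; the wrist camera has in their place "tool_from_camera" (4x4, takes a point from camera to tool coordinates, whose origin is the TCP and whose axes are the flange's). Camera axes: x right, y down, z forward; pixel columns grow to the right and rows downward; lengths in m; the calibration is good to about 2 mm. A picture is of the moment at which its call begins: read the wrist's pose just before it. camera_params takes no time and is no camera call.
- robot.close_job(): hands the job in; it is judged then, once.
Trained networks look in the newest picture that a camera, given by its name, has taken for a name from the list of things; names that differ only in an ending like _2 or _b are one class to them, and where a whole thing is asked for, a point or a joint stands for the part that bears it (a point fixed in the world has none). Each returns a list of dicts, best first, with "conf" (0 to 1); they miss things now and then, are a little off and sometimes report something else, mostly with a low value. They report only what shows in the picture. A call takes as long as a camera call.
- robot.find_in(thing, camera): "extent" ([centre column, centre row, width, height] in pixels, round what is visible of it).
The state is a dict: "time": time; "joint_positions": joint angles; "qvel": joint speeds; "joint_torque": joint torques, N m; "tool_pos": TCP position; "ee_rot": TCP orientation; "wrist_force": force on the tool from outside, world axes, zero at the start; "wrist_torque": the same for the moment, N m; "width": finger opening in m; "finger_force": force on a finger pad.
Only numpy, scipy, OpenCV 4.12 (cv2) and the standard library are available. Lean on these libraries where they do the work, as an engineer would, in place of code of your own. Each camera call takes 0.05 s, during which the arm holds its last target. There are 200 camera calls.

### The job

A green screwdriver has been packed by mistake in the closed test-probe case. Push the red screwdriver's tip into the hole in the front of the case to press the recessed release button, so that the sprung lid pops up, and lay the red screwdriver gently back on the worktop. Then take the green screwdriver out of its groove and lay it gently on the worktop too, leaving the lid open, both probes in their grooves and the other things alone.

Things in the scene. Friction and masses are not known exactly. Their poses are not given: they have to be found in the camera images.
- probe_case: fixed dark-grey hard case, 180 mm deep (x) x 200 mm wide (y) x 72 mm high shut; origin under its centre, x from its front (towards the robot) to its hinges, y to its left, z up; the aluminium latch plate is in the middle of its front; rim of the open case 55 mm above the worktop
- foam_top (a point): middle of the grey foam in the case, 42 mm up, 2 mm before the case's centre; axes as probe_case. Three grooves run along x at y = -58, 0, +58 mm, floors 30 mm up, one tool in each (which one varies). A finger trench, floor 10 mm up, crosses them from x = -26 to +26 mm; there each tool rests only on an 8 mm wide saddle, so fingers reach down beside it
- release_hole (a point): centre of the mouth of the 14 mm round hole in the latch plate at the front of the case, 30.5 mm above the worktop; the hole runs level along the case's x axis; x, y, z as probe_case. The red button (12 mm across) lies 10 mm inside
- release_button (a joint): travel of the red recessed release button inwards along the case's x axis: 0 out, 0.006 m fully in; its spring pushes back with 1.5 N when out and 4.5 N when fully in; the catch lets the lid go at about 0.003 m; it springs out again when let go
- case_lid (a joint): angle of the case's sprung lid about its rear hinges: 0 shut and held by the catch, 1.9 rad fully open, leaning a little backwards, its edge about 0.23 m above the worktop; once released it rises by itself in 1 to 2 s and stays open
- driver_red: the red-handled screwdriver as a solid (150 mm long, about 40 g); origin on its underside at mid length; x from handle to tip
- driver_red_mid (a point): middle of the red-handled screwdriver, 150 mm long, lying on the worktop; x from handle to tip, z up; the handle, 16 mm wide and 17 mm high, runs from x = -75 to 0 mm and the blade, 4 mm thick, from 0 to +75 mm on the same axis; when it lies on the worktop this point is 8.5 mm up
- driver_red_tip (a point): tip of the red screwdriver's blade, same axes as driver_red_mid
- driver_green: the green-handled screwdriver as a solid (110 mm long, about 40 g); origin on its underside at mid length; x from handle to tip
- driver_green_mid (a point): middle of the green-handled screwdriver, 110 mm long; x from handle to tip, z up; the handle, 10 mm wide and 11 mm high, runs from x = -55 to +5 mm, then a thin blade. At first it lies in a groove of the case, tip to the rear, 35.5 mm up, and the finger trench crosses it from about x = -33 to +19 mm; lying on the worktop this point is 5.5 mm up
- probe_red_mid (a point): middle of the red test probe, 113 x 15 x 15 mm, lying in a groove of the case, to stay there
- probe_blk_mid (a point): middle of the black test probe, 113 x 15 x 15 mm, lying in a groove of the case, to stay there
- tweezers_straight: black tweezers, 126 x 14 x 10 mm, long along x, lying on the worktop; origin under the middle; bystander
- spring_clip: blue test clip, 88 mm long (y) x 18 x 13 mm, on the worktop; origin under the middle; bystander
- flush_cutters: flush cutters with black and light-blue handles, 115 mm (x) x 64 x 11 mm, on the worktop; origin under the middle; bystander
- screw_dish: round steel dish with screws, 96 mm across, 20 mm high, on the worktop; origin under the middle; bystander

How it is judged:
On the way:
1. the release button is pushed in past the catch's release point by the red screwdriver (value of joint release_button above 0.0027 m and contact force between driver_red and release_button above 0.3 N).
At the end, for the whole second after the job is handed in: The lid stands open (over 1.6 rad) and the button has sprung out (under 1 mm); the red and the green screwdriver lie flat and still on the worktop (their middles under 14 and 12 mm up, the red tip under 16 mm); both probes are still in their grooves, within 20 mm of where they were (value of joint case_lid above 1.6 rad and value of joint release_button below 0.001 m and height (world z) of driver_red_mid between 0 and 0.014 m and height (world z) of driver_red_tip below 0.016 m and linear speed of each of driver_red, driver_green below 0.03 m/s and height (world z) of driver_green_mid between 0 and 0.012 m and distance of each of probe_red_mid, probe_blk_mid from where it was at the start of the episode below 0.02 m); the robot touches nothing.
It fails at once if the robot itself touches the release button (contact force between any of the fingers, the arm and release_button above 0.5 N).
It fails at once if the green screwdriver is dropped from more than about 3 cm (linear speed of driver_green above 0.8 m/s and contact force between the fingers and driver_green below 0.05 N).
It fails at once if the red screwdriver is dropped from more than about 3 cm (linear speed of driver_red above 0.8 m/s and contact force between the fingers and driver_red below 0.05 N).
It fails at once if a bystander is moved by more than 30 mm (distance of any of tweezers_straight, spring_clip, flush_cutters, screw_dish from where it was at the start of the episode above 0.03 m).
It fails at once if a probe is moved out of its groove (distance of any of probe_red_mid, probe_blk_mid from where it was at the start of the episode above 0.04 m).
It also fails if it takes over 67 s, if anything falls off the work surface, if the arm or the gripper's body presses on something with over 40 N, if the wrist force passes 120 N, or if a joint passes its speed limit or range.

## Working session

There is one attempt and no reset: what is moved stays moved. The work goes in short steps, Python scripts to look and compute and a tool call to move; the robot and the scene stay as the last step left them, time stands still between calls to the robot, and variables do not carry over. Pictures are saved under pics/ and viewed, at most 12 in all, crops included, and the job is handed in when it is done.

Besides the shell and the picture viewer there is one more tool, called after "Emit:" as name(argument=value, ...) on one line, values as JSON. servo_tool: Moves the arm, as the interface text tells. Scaled input: -1 to 1 covers 0.1 m each way for a shift and pi/2 rad each way for a turn. Its arguments: {"type":"object","properties":{"plan":{"type":"array","items":{"type":"array","items":{"type":"number"}}}},"required":["plan"]}

```bash
mkdir -p pics; ls; cat > h.py <<'E'
import numpy as np, cv2
from scipy.spatial.transform import Rotation as R
from bench import robot
def pose():
    o=robot.get_obs(); return np.array(o["tool_pos"]),R.from_euler('xyz',o["ee_rot"]).as_matrix(),o
def ray(cam,uv):
    p=robot.camera_params(cam);K=np.array(p["camera_matrix"]);D=np.array(p["distortion"])
    n=cv2.undistortPoints(np.array([[uv]],float),K,D)[0,0];d=np.array([n[0],n[1],1.])
    if cam=="wrist":
        t,Rm,_=pose();T=np.array(p["tool_from_camera"])
        return t+Rm@T[:3,3],Rm@T[:3,:3]@d
    Rc=cv2.Rodrigues(np.array(p["rvec"],float))[0]
    return -Rc.T@np.array(p["tvec"]).ravel(),Rc.T@d
def at(cam,uv,z):
    o,d=ray(cam,uv);return o+d*(z-o[2])/d[2]
def proj(cam,P):
    p=robot.camera_params(cam);K=np.array(p["camera_matrix"]);D=np.array(p["distortion"]);P=np.atleast_2d(P).astype(float)
    if cam=="wrist":
        t,Rm,_=pose();T=np.array(p["tool_from_camera"]);Rc=(Rm@T[:3,:3]).T;tv=-Rc@(t+Rm@T[:3,3]);rv=cv2.Rodrigues(Rc)[0]
    else: rv=np.array(p["rvec"],float);tv=np.array(p["tvec"],float)
    return cv2.projectPoints(P,rv,tv,K,D)[0][:,0]
def snap(cam,name=None):
    im=robot.snapshot(cam)
    if name: cv2.imwrite(f"pics/{name}.png",im[:,:,::-1])
    return im
def rel(p,rpy,degs=False):
    "shift/turn in normalised units from current measured pose to target"
    t,Rm,_=pose();Rt=R.from_euler('xyz',rpy).as_matrix()
    return np.round(Rm.T@(np.array(p)-t)/.1,3),np.round(R.from_matrix(Rm.T@Rt).as_rotvec()/(np.pi/2),3)
E
python3 - <<'E'
from h import *
t,Rm,o=pose();print(o["tool_pos"],o["ee_rot"],o["time"]);print(Rm)
a=snap("scene");b=snap("side")
cv2.imwrite("pics/a.png",a[:,:,::-1]);cv2.imwrite("pics/b.png",b[:,:,::-1])
for n in ["driver_red","probe_case","release_hole","driver_red_tip","tweezers_straight","spring_clip","flush_cutters","screw_dish"]:
    for c in ["scene","side"]:
        r=robot.find_in(n,c)[:2]
        for q in r: print(n,c,np.round(q["extent"]),round(q["conf"],2),np.round(at(c,q["extent"][:2],.01),3))
for c in ["scene","side"]: print(c,ray(c,(320,240)))
E
```

```text
pics
[0.17843791 0.51971343 0.22129578] [-3.13941894e+00 -2.26651605e-04  2.81078205e+00] 0.0
[[-9.45779339e-01  3.24808550e-01 -9.20403298e-04]
 [ 3.24809775e-01  9.45777289e-01 -1.98222902e-03]
 [ 2.26651603e-04 -2.17370724e-03 -9.99997612e-01]]
driver_red scene [246. 233.  34.  29.] 0.64 [ 0.445 -0.     0.01 ]
driver_red side [380. 276.  28.  43.] 0.53 [0.439 0.011 0.01 ]
probe_case scene [347. 252. 115. 104.] 0.56 [ 0.631 -0.174  0.01 ]
probe_case side [299. 233.  86.  90.] 0.65 [ 0.613 -0.19   0.01 ]
release_hole scene [344. 254. 120. 103.] 0.97 [ 0.623 -0.176  0.01 ]
release_hole side [302. 233.  87.  87.] 0.68 [ 0.605 -0.189  0.01 ]
release_hole side [381. 284.  15.  24.] 0.42 [0.444 0.036 0.01 ]
driver_red_tip scene [246. 234.  37.  34.] 0.66 [ 0.442 -0.006  0.01 ]
tweezers_straight scene [306. 366.  38.  31.] 0.65 [ 0.405 -0.391  0.01 ]
tweezers_straight side [296. 127.  27.  26.] 0.39 [ 0.507 -0.564  0.01 ]
spring_clip scene [366. 349.  15.  33.] 0.44 [ 0.53  -0.416  0.01 ]
flush_cutters scene [198. 188.  28.  32.] 0.84 [0.398 0.22  0.01 ]
flush_cutters scene [238. 228.  19.  19.] 0.25 [0.433 0.023 0.01 ]
flush_cutters side [423. 344.  29.  40.] 0.75 [0.4   0.234 0.01 ]
flush_cutters side [300. 228.  87.  76.] 0.46 [ 0.606 -0.207  0.01 ]
screw_dish scene [398. 414.  54.  49.] 0.77 [ 0.508 -0.554  0.01 ]
screw_dish side [297. 127.  29.  28.] 0.84 [ 0.504 -0.564  0.01 ]
scene (array([ 0.20559286, -0.78387517,  0.84170154]), array([ 0.34098328,  0.59212564, -0.73015783]))
side (array([0.78698222, 0.64270289, 1.57256629]), array([-0.12728102, -0.44853763, -0.88478813]))
```

View pics/a.png

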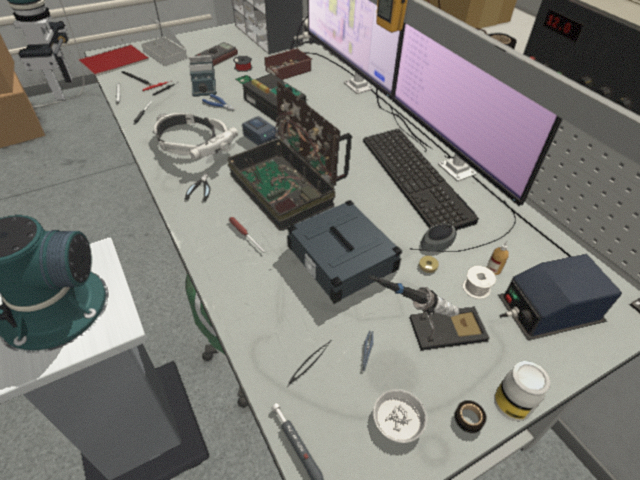

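View pics/b.png

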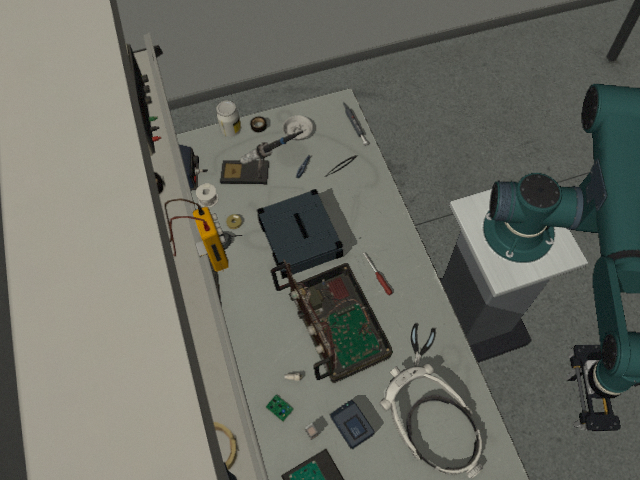

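```bash
python3 - <<'E'
from h import *
for c,h,t in [("scene",(231,219),(264,254)),("side",(391,293),(366,253))]:
    a=at(c,h,.0085);b=at(c,t,.0085);print(c,a,b,np.linalg.norm(a-b),np.degrees(np.arctan2(*(b-a)[1::-1])))
for c,pts in [("scene",[(290,238),(350,206),(399,256),(335,291)]),("side",[(259,208),(314,191),(341,246),(284,267)])]:
    P=[at(c,p,.072) for p in pts];print(c,np.round(P,3))
    print([np.round((np.linalg.norm(P[i]-P[i-1]),np.degrees(np.arctan2(*(P[i]-P[i-1])[1::-1]))),3) for i in range(4)],np.mean(P,0))
print(np.round(robot.camera_params("wrist")["tool_from_camera"],3),robot.camera_params("wrist")["camera_matrix"])
E
```

```text
scene [0.43012672 0.06488451 0.0085    ] [ 0.45466402 -0.08437754  0.0085    ] 0.1512654575421964 -80.664599060094
side [0.42722989 0.06961669 0.0085    ] [ 0.45046268 -0.0684478   0.0085    ] 0.14000559193144468 -80.44804655274075
scene [[ 0.508 -0.122  0.072]
 [ 0.685 -0.095  0.072]
 [ 0.695 -0.285  0.072]
 [ 0.522 -0.3    0.072]]
[array([ 0.179, 94.535]), array([0.179, 8.471]), array([  0.19 , -87.051]), array([ 1.74e-01, -1.75e+02])] [ 0.60249448 -0.20055429  0.072     ]
side [[ 0.705 -0.272  0.072]
 [ 0.538 -0.276  0.072]
 [ 0.522 -0.082  0.072]
 [ 0.689 -0.07   0.072]]
[array([  0.202, -85.643]), array([ 1.6600e-01, -1.7853e+02]), array([ 0.195, 94.723]), array([0.168, 3.885])] [ 0.61344709 -0.1750433   0.072     ]
[[ 0.    -0.973 -0.233  0.068]
 [ 1.     0.     0.001  0.   ]
 [-0.    -0.233  0.973 -0.161]
 [ 0.     0.     0.     1.   ]] [[407.26550622   0.         316.52577054]
 [  0.         407.26550622 243.05781733]
 [  0.           0.           1.        ]]
```

Emit:
servo_tool(plan=[[-1,-0.955,0,0,0,0,94],[-1,-0.955,0,0,0,0,94],[-1,-0.955,0,0,0,0,94],[-1,-0.955,0,0,0,0,94]])

```text
time: 1.23
tool_pos: [0.2437, 0.3939, 0.2227]
ee_rot: [-3.141, 0.002, 2.808]
wrist_force: [1.0, 1.2, 0.1]
width: 0.0942
finger_force: 0.0
```

Emit:
servo_tool(plan=[[-1,-0.955,0,0,0,0,94],[-1,-0.955,0,0,0,0,94],[-1,-0.955,0,0,0,0,94],[-1,-0.955,0,0,0,0,94]])

```text
time: 1.57
tool_pos: [0.3074, 0.2708, 0.2228]
ee_rot: [-3.141, 0.002, 2.806]
wrist_force: [-0.0, 0.0, -0.3]
width: 0.0941
finger_force: 0.0
```

Emit:
servo_tool(plan=[[-1,-0.955,0,0,0,0,94],[-1,-0.955,0,0,0,0,94],[-1,-0.955,0,0,0,0,94],[-1,-0.955,0,0,0,0,94]])

```text
time: 1.9
tool_pos: [0.371, 0.1477, 0.2227]
ee_rot: [-3.14, 0.002, 2.805]
wrist_force: [-0.3, 0.0, -0.7]
width: 0.0938
finger_force: 0.0
```

Emit:
servo_tool(plan=[[-1,-0.955,0.2,0,0,0.683,94],[-1,-0.955,0.2,0,0,0.683,94],[-1,-0.955,0.2,0,0,0.683,94],[-1,-0.955,0.2,0,0,0.683,94],[-1,-0.955,0.2,0,0,0.683,94],[-1,-0.955,0.2,0,0,0.683,94],[-1,-0.955,0.2,0,0,0.683,94],[-1,-0.955,0.2,0,0,0.683,94],[-1,-0.955,0.2,0,0,0.683,94],[-1,-0.955,0.2,0,0,0.683,94]])

```text
time: 2.73
tool_pos: [0.4329, 0.0289, 0.2026]
ee_rot: [3.141, -0.0, 1.737]
wrist_force: [0.7, -0.2, -0.6]
width: 0.0938
finger_force: 0.0
```

```bash
python3 - <<'E'
from h import *
t,Rm,o=pose();print(t,o["ee_rot"],o["time"])
snap("wrist","w1")
for n in ["driver_red","driver_red_tip","probe_case","release_hole"]:
    for q in robot.find_in(n,"wrist")[:2]: print(n,np.round(q["extent"]),round(q["conf"],2),at("wrist",q["extent"][:2],.0085))
E
```

```text
[0.43291658 0.02891885 0.20256735] [ 3.14131058e+00 -4.11205417e-05  1.73669759e+00] 2.7333
driver_red [322. 259.  18. 156.] 0.85 [ 0.44322572 -0.00149264  0.0085    ]
driver_red_tip [322. 256.  22. 157.] 0.68 [0.44218039 0.00071764 0.0085    ]
driver_red_tip [434. 401. 136. 105.] 0.33 [ 0.57879604 -0.12799164  0.0085    ]
probe_case [434. 400. 133. 104.] 0.6 [ 0.57753348 -0.12655972  0.0085    ]
release_hole [433. 403. 135. 104.] 0.56 [ 0.57788998 -0.13019997  0.0085    ]
```

View pics/w1.png

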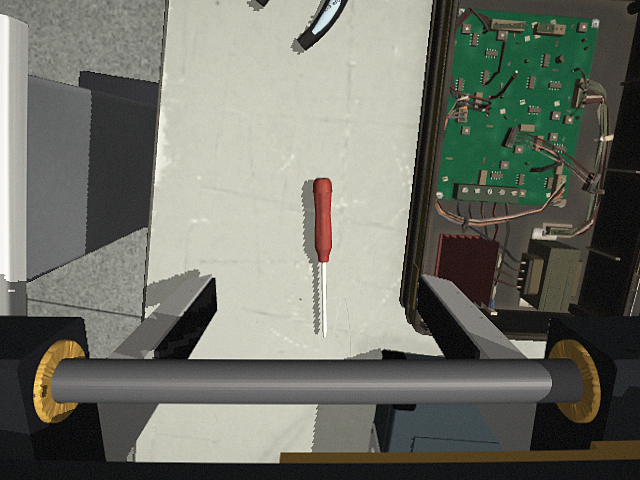

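```bash
python3 - <<'E'
from h import *
a=at("wrist",(322,179),.0085);m=at("wrist",(323,262),.0085);b=at("wrist",(324.5,337),.0085)
print(a,m,b,np.linalg.norm(a-b),np.degrees(np.arctan2(*(b-a)[1::-1])))
print(at("wrist",(404,300),.05),at("wrist",(385,352),.072))
u=(b-a)/np.linalg.norm(b-a);g=a+u*.037;print(g)
print(rel([g[0],g[1],.019],[np.pi,0,np.arctan2(u[1],u[0])+np.pi]))
print(rel([g[0],g[1],.105],[np.pi,0,np.arctan2(u[1],u[0])+np.pi]))
E
```

```text
[0.43070216 0.06893341 0.0085    ] [ 0.44436547 -0.00448065  0.0085    ] [ 0.45851288 -0.07733119  0.0085    ] 0.14888508280813909 -79.23429993071989
[ 0.51285527 -0.0136119   0.05      ] [ 0.50121779 -0.05119984  0.072     ]
[0.43761351 0.03258463 0.0085    ]
(array([0.027, 0.053, 1.835]), array([ 0.   , -0.   , -0.012]))
(array([0.027, 0.053, 0.975]), array([ 0.   , -0.   , -0.012]))
```

Emit:
servo_tool(plan=[[0.027,0.053,0.97,0,0,-0.012,44],[0.027,0.053,0.97,0,0,-0.012,44],[0.027,0.053,0.97,0,0,-0.012,44],[0.027,0.053,0.97,0,0,-0.012,44],[0.027,0.053,0.97,0,0,-0.012,44]])

```text
time: 3.4
tool_pos: [0.4373, 0.0326, 0.1051]
ee_rot: [-3.14, -0.0, 1.757]
wrist_force: [0.6, 0.5, 0.7]
width: 0.0639
finger_force: 0.0
```

Emit:
servo_tool(plan=[[0,0,0.4,0,0,0,44],[0,0,0.7,0,0,0,44],[0,0,0.855,0,0,0,44],[0,0,0.855,0,0,0,44],[0,0,0.855,0,0,0,5],[0,0,0.855,0,0,0,5],[0,0,0.855,0,0,0,5],[0,0,0.855,0,0,0,5],[0,0,0.855,0,0,0,5],[0,0,0.855,0,0,0,5]])

```text
time: 4.23
tool_pos: [0.4387, 0.0325, 0.0214]
ee_rot: [3.139, 0.001, 1.757]
wrist_force: [-1.1, -0.1, 5.2]
width: 0.016
finger_force: 30.0
```

Emit:
servo_tool(plan=[[0,0,-0.5,0,0,0,5],[0,-0.6,-1,0,0,0,5],[0,-0.6,-1,0,0,0,5],[0,-0.6,-1,0,0,0,5]])

```text
time: 4.57
tool_pos: [0.3789, 0.0209, 0.1263]
ee_rot: [3.132, 0.003, 1.757]
wrist_force: [0.7, 0.3, 0.2]
width: 0.0159
finger_force: 30.0
```

Emit:
servo_tool(plan=[[-1,-0.6,0,0,0,-0.93,5],[-1,-0.6,0,0,0,-0.93,5],[-1,-0.6,0,0,0,-0.93,5],[-1,-0.6,0,0,0,-0.93,5],[-1,-0.6,0,0,0,-0.93,5],[-1,-0.6,0,0,0,-0.93,5],[-1,-0.6,0,0,0,-0.93,5],[-1,-0.6,0,0,0,-0.93,5],[-1,-0.6,0,0,0,-0.93,5],[-1,-0.6,0,0,0,-0.93,5],[-1,-0.6,0,0,0,-0.93,5],[-1,-0.6,0,0,0,-0.93,5]])

```text
time: 5.57
tool_pos: [0.3381, -0.0878, 0.1191]
ee_rot: [3.141, -0.001, -3.11]
wrist_force: [-0.3, 0.3, -0.3]
width: 0.0158
finger_force: 30.0
```

Emit:
servo_tool(plan=[[0,-1,0,0,0,0,5],[0,-1,0,0,0,0,5],[0,-1,0,0,0,0,5],[0,-1,0,0,0,0,5],[0,-1,0,0,0,0,5]])

```text
time: 5.98
tool_pos: [0.3404, -0.1879, 0.1191]
ee_rot: [3.14, -0.001, -3.119]
wrist_force: [0.3, 0.2, 0.5]
width: 0.0157
finger_force: 30.0
```

```bash
python3 - <<'E'
from h import *
t,Rm,o=pose();print(t,o["ee_rot"],o["time"],o["width"])
snap("wrist","w2")
for n in ["driver_red","driver_red_tip","probe_case","release_hole","release_button"]:
    for q in robot.find_in(n,"wrist")[:2]: print(n,np.round(q["extent"]),round(q["conf"],2))
E
```

```text
[ 0.34042415 -0.18794967  0.11905536] [ 3.13950591e+00 -1.31633541e-03 -3.11869086e+00] 5.9833 0.015658094272265825
driver_red [318. 336.  36. 235.] 0.88
driver_red_tip [316. 334.  39. 239.] 0.9
```

View pics/w2.png

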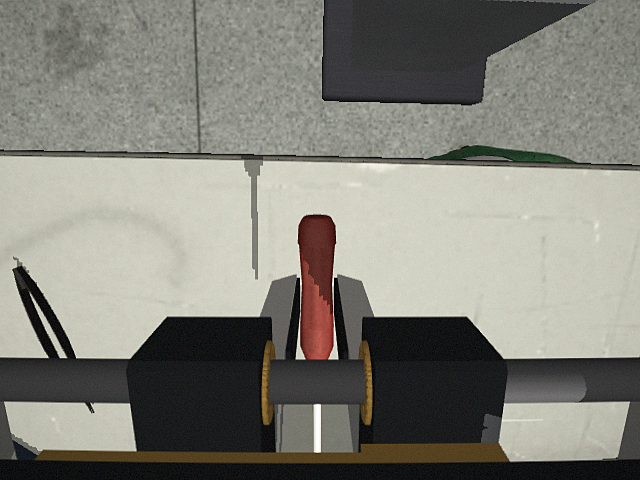

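Emit:
servo_tool(plan=[[-0.3,-0.52,0.2,0,0,0.9,5],[-0.3,-0.52,0.2,0,0,0.9,5],[-0.3,-0.52,0.2,0,0,0.9,5],[-0.3,-0.52,0.2,0,0,0.9,5],[-0.3,-0.52,0.2,0,0,0.9,5],[-0.3,-0.52,0.2,0,0,0.9,5],[-0.3,-0.52,0.2,0,0,0.9,5],[-0.3,-0.52,0.2,0,0,0.9,5],[-0.3,-0.52,0.2,0,0,0.9,5],[-0.3,-0.52,0.2,0,0,0.9,5],[-0.3,-0.52,0.2,0,0,0.9,5],[-0.3,-0.52,0.2,0,0,0.9,5]])

```text
time: 7.28
tool_pos: [0.3723, -0.2384, 0.1001]
ee_rot: [3.141, 0.0, 1.749]
wrist_force: [1.0, -0.6, -1.8]
width: 0.0157
finger_force: 30.0
```

```bash
python3 - <<'E'
from h import *
t,Rm,o=pose();print(t,o["ee_rot"],o["time"],o["width"],o["joint_positions"])
snap("wrist","w3")
for n in ["driver_red","driver_red_tip","probe_case","release_hole","release_button"]:
    for q in robot.find_in(n,"wrist")[:2]: print(n,np.round(q["extent"]),round(q["conf"],2))
E
```

```text
[ 0.37227403 -0.23844491  0.10009806] [3.14115773e+00 1.48630903e-04 1.74932740e+00] 7.2833 0.01568816508697101 [-6.98236807e-01 -9.78125323e-02  1.80084668e+00  2.41366616e-04
  1.43816607e+00 -8.76799787e-01]
driver_red [318. 335.  38. 236.] 0.68
driver_red_tip [314. 334.  39. 238.] 0.94
probe_case [580. 224. 114. 385.] 0.81
release_hole [582. 227. 115. 380.] 0.9
```

View pics/w3.png

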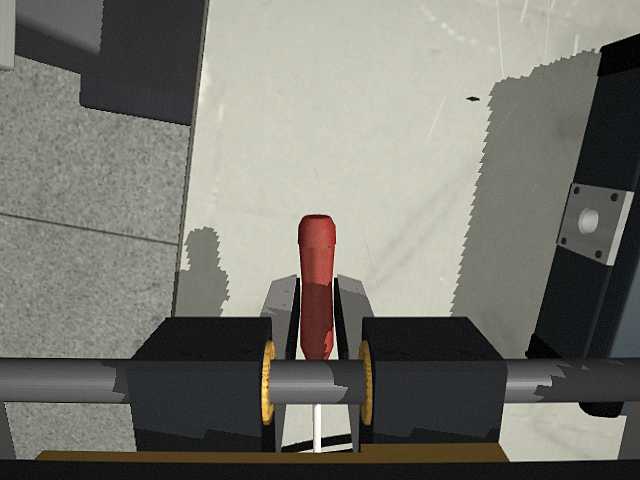

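```bash
python3 - <<'E'
from h import *
im=cv2.imread("pics/w3.png")[150:290,500:640]
cv2.imwrite("pics/w3c.png",cv2.resize(im,None,fx=4,fy=4,interpolation=cv2.INTER_CUBIC))
print("hole",at("wrist",(589,221),.0305))
for z,a,b in [(.0165,(574,184),(557,246)),(.045,(633,191),(614,265))]:
    A=at("wrist",a,z);B=at("wrist",b,z);print(A,B,np.degrees(np.arctan2(*(A-B)[1::-1]))-90,np.linalg.norm(A-B))
# driver handle in hand
z=pose()[0][2]-.0129
for p in [(317,216),(318,405),(317,450)]: print(at("wrist",p,z))
E
```

```text
hole [ 0.52350883 -0.18463427  0.0305    ]
[ 0.51671479 -0.16539941  0.0165    ] [ 0.51862713 -0.20432097  0.0165    ] 2.812864600642712 0.038968515079020806
[ 0.53173481 -0.16364821  0.045     ] [ 0.53590278 -0.20516152  0.045     ] 5.733318473443589 0.041722014331697366
[ 0.36524573 -0.2014938   0.08712196]
[ 0.38283753 -0.29325641  0.08712196]
[ 0.38713842 -0.31900954  0.08712196]
```

View pics/w3c.png

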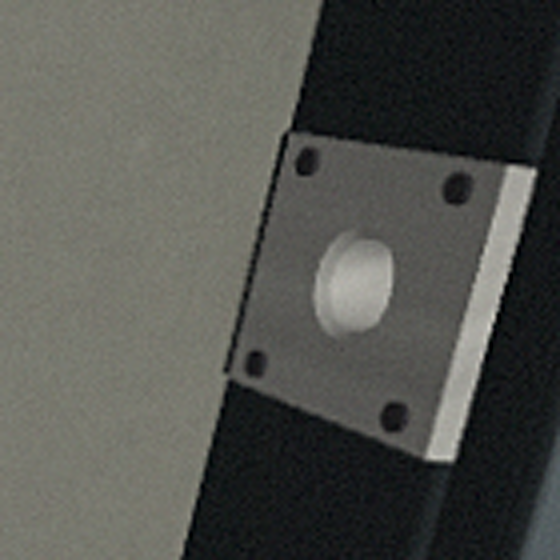

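```bash
python3 - <<'E'
from h import *
from scipy.optimize import least_squares
px=np.array([(572.5,183),(625.7,191),(607,265),(557,243.7),(588.7,221)])
def P(v):
    x,y,a,w,zb,zt=v;l=np.array([-np.sin(a),np.cos(a)])
    f=lambda s,z:[x+s*l[0],y+s*l[1],z]
    return np.array([f(w,zb),f(w,zt),f(-w,zt),f(-w,zb),f(0,.0305)])
r=least_squares(lambda v:(proj("wrist",P(v))-px).ravel(),[.522,-.185,.07,.02,.015,.045],x_scale=.01)
print(r.x,np.degrees(r.x[2]),r.cost,r.fun.round(1))
E
```

```text
[ 0.52332791 -0.18458786  0.08656939  0.01992989  0.00647136  0.05324598] 4.960060938177643 0.7188224550149124 [-0.6 -0.1  0.5  0.1 -0.4 -0.4  0.4  0.5  0.  -0.1]
```

Emit:
servo_tool(plan=[[0.415,-0.05,0,0,0,-0.94,5],[0.415,-0.05,0,0,0,-0.94,5],[0.415,-0.05,0,0,0,-0.94,5],[0.415,-0.05,0,0,0,-0.94,5],[0.415,-0.05,0,0,0,-0.94,5],[0.415,-0.05,0,0,0,-0.94,5],[0.415,-0.05,0,0,0,-0.94,5],[0.415,-0.05,0,0,0,-0.94,5],[0.415,-0.05,0,0,0,-0.94,5],[0.415,-0.05,0,0,0,-0.94,5],[0.415,-0.05,0,0,0,-0.94,5],[0.415,-0.05,0,0,0,-0.94,5]])

```text
time: 8.58
tool_pos: [0.3596, -0.1991, 0.1]
ee_rot: [3.142, 0.0, -3.047]
wrist_force: [0.8, 0.2, 0.2]
width: 0.0155
finger_force: 30.0
```

```bash
python3 - <<'E'
from h import *
t,Rm,o=pose();print(t,np.degrees(o["ee_rot"]),o["time"])
c=np.radians(4.8);d=np.array([np.cos(c),np.sin(c),0]);H=np.array([.5233,-.1846,.0434])
print(rel(H-d*(.1124+.02),[np.pi,0,np.pi+c]))
E
```

```text
[ 0.3596028  -0.19913486  0.09996757] [ 1.79995590e+02  4.93065267e-03 -1.74586359e+02] 8.5833
(array([-0.319,  0.004,  0.566]), array([0.   , 0.   , 0.007]))
```

Emit:
servo_tool(plan=[[-0.1,0.004,0.3,0,0,0.007,5],[-0.319,0.004,0.566,0,0,0.007,5],[-0.319,0.004,0.566,0,0,0.007,5],[-0.319,0.004,0.566,0,0,0.007,5]])

```text
time: 8.92
tool_pos: [0.3903, -0.195, 0.0418]
ee_rot: [3.139, -0.004, -3.063]
wrist_force: [0.0, 0.5, 0.2]
width: 0.0154
finger_force: 30.0
```

```bash
python3 - <<'E'
from h import *
t,Rm,o=pose();print(t,np.degrees(o["ee_rot"]),o["time"])
a=snap("scene");b=snap("side")
H=np.array([[.5233,-.1846,.0305]]);tip=t-Rm[:,0]*.1124-[0,0,.0129]
for c,im,n in [("scene",a,0),("side",b,1)]:
    h=proj(c,H)[0];p=proj(c,tip)[0];print(c,h,p)
    x,y=int(h[0])-45,int(h[1])-45
    k=cv2.resize(im[y:y+80,x:x+66],None,fx=6,fy=6,interpolation=cv2.INTER_CUBIC)
    for q,col in((h,(0,255,0)),(p,(255,0,255))): cv2.circle(k,(int((q[0]-x+.5)*6),int((q[1]-y+.5)*6)),3,col,1)
    if n==0:K=k
cv2.imwrite("pics/s1.png",np.hstack([K,k])[:,:,::-1])
E
```

```text
[ 0.3902663  -0.19503708  0.04179618] [ 179.8258089    -0.23667963 -175.4932197 ] 8.9167
scene [309.10085259 265.83369399] [301.27426383 270.30367959]
side [328.90207221 222.69704128] [335.59860277 220.57837463]
```

View pics/s1.png

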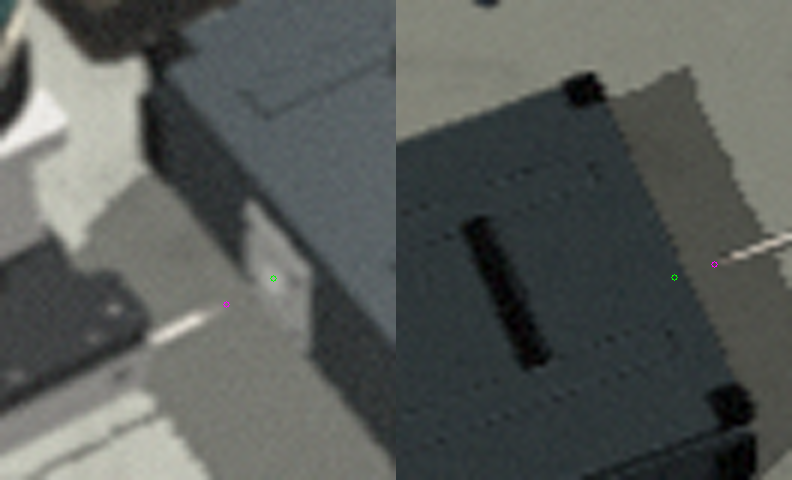

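Emit:
servo_tool(plan=[[-0.12,0,0,0,0,0,5],[-0.2,0,0,0,0,0,5],[-0.26,0,0,0,0,0,5],[-0.3,0,0,0,0,0,5],[-0.32,0,0,0,0,0,5],[-0.32,0,0,0,0,0,5]])

```text
time: 9.52
tool_pos: [0.4234, -0.1936, 0.0435]
ee_rot: [-3.141, -0.001, -3.064]
wrist_force: [-1.8, 0.0, -0.0]
width: 0.0153
finger_force: 30.0
```

Emit:
servo_tool(plan=[[-0.01,0,0,0,0,0,5],[-0.02,0,0,0,0,0,5],[-0.02,0,0,0,0,0,5]])

```text
time: 9.77
tool_pos: [0.4245, -0.1934, 0.0431]
ee_rot: [3.141, -0.002, -3.065]
wrist_force: [-4.0, -0.0, 0.3]
width: 0.0155
finger_force: 30.0
```

```bash
python3 - <<'E'
from h import *
t,Rm,o=pose();print(t,o["wrist_force"],o["time"],(t-[.5233,-.1846,0])@-Rm[:,0]+.1124)
a=snap("scene","s2")
E
```

```text
[ 0.42453585 -0.19336973  0.04306555] [-4.04936541 -0.0423589   0.33667416] 9.7667 0.013186895353864567
```

Emit:
servo_tool(plan=[[-0.01,0,0,0,0,0,5],[-0.015,0,0,0,0,0,5],[-0.015,0,0,0,0,0,5],[-0.015,0,0,0,0,0,5],[-0.015,0,0,0,0,0,5],[-0.015,0,0,0,0,0,5]])

```text
time: 10.32
tool_pos: [0.4266, -0.1933, 0.0433]
ee_rot: [3.141, -0.0, -3.065]
wrist_force: [-3.3, -1.2, -0.2]
width: 0.0154
finger_force: 30.0
```

```bash
python3 - <<'E'
from h import *
t,Rm,o=pose();print(t,o["wrist_force"],o["time"])
a=snap("scene");b=cv2.imread("pics/s2.png")[:,:,::-1]
print(np.abs(a[180:320,270:430].astype(int)-b[180:320,270:430]).mean())
cv2.imwrite("pics/s3.png",cv2.resize(np.hstack([b[150:310,270:430],a[150:310,270:430]]),None,fx=2.4,fy=2.4)[:,:,::-1])
E
```

```text
[ 0.42660387 -0.19327672  0.04325672] [-3.3265269  -1.212381   -0.16752921] 10.3167
13.843883928571428
```

View pics/s3.png

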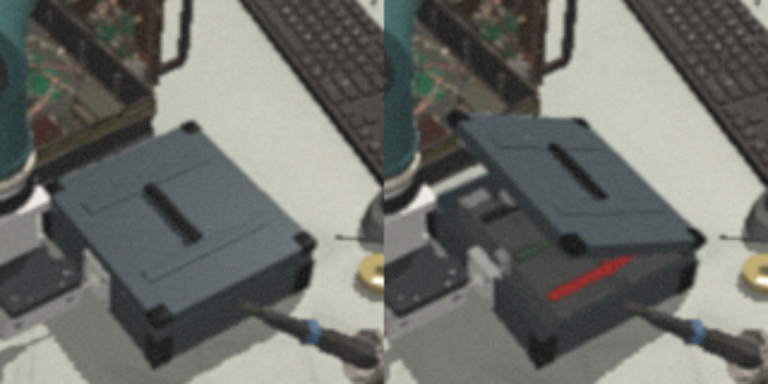

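Emit:
servo_tool(plan=[[0.2,0,0,0,0,0,5],[0.4,0,0,0,0,0,5],[0.6,0,0,0,0,0,5],[0.6,0,0.1,0,0,0,5],[0.6,0,0.17,0,0,0,5],[0.6,0,0.2,0,0,0,5],[0.6,0,0.21,0,0,0,5],[0.6,0,0.215,0,0,0,5],[0.6,0,0.215,0,0,0,5]])

```text
time: 11.12
tool_pos: [0.3677, -0.1979, 0.0218]
ee_rot: [3.141, 0.0, -3.064]
wrist_force: [0.8, -0.2, -0.1]
width: 0.0156
finger_force: 30.0
```

Emit:
servo_tool(plan=[[0,0,0,0,0,0,20],[0,0,0,0,0,0,40],[0,0,0,0,0,0,40],[0,0,0,0,0,0,40],[0,0,-0.3,0,0,0,40],[0,0,-0.7,0,0,0,60],[0,0,-1,0,0,0,60],[0,0,-1,0,0,0,60]])

```text
time: 11.78
tool_pos: [0.3705, -0.2005, 0.1292]
ee_rot: [-3.133, 0.011, -3.065]
wrist_force: [1.0, -0.7, -0.1]
width: 0.0565
finger_force: 0.0
```

Emit:
servo_tool(plan=[[0,0,-1,0,0,0,60],[0,0,-1,0,0,0,60],[0,0,-1,0,0,0,60],[-0.4,0,-1,0,0,0,60],[-0.8,0,-1,0,0,0,60],[-1,0,-1,0,0,0,60],[-1,0,-1,0,0,0,60]])

```text
time: 12.37
tool_pos: [0.4692, -0.1896, 0.2204]
ee_rot: [3.14, -0.0, -3.062]
wrist_force: [-0.4, 0.5, 0.3]
width: 0.0598
finger_force: 0.0
```

Emit:
servo_tool(plan=[[-1,0,-0.3,0,0,0,60],[-1,0,-0.3,0,0,0,60],[-1,0,-0.3,0,0,0,60],[-1,0,-0.3,0,0,0,60],[-1,0,-0.3,0,0,0,60],[-1,0,-0.3,0,0,0,60]])

```text
time: 12.87
tool_pos: [0.5648, -0.1828, 0.2512]
ee_rot: [3.141, -0.002, -3.065]
wrist_force: [0.6, 0.5, -0.8]
width: 0.0599
finger_force: 0.0
```

```bash
python3 - <<'E'
from h import *
t,Rm,o=pose();print(t,np.degrees(o["ee_rot"]),o["time"])
snap("wrist","w4");snap("scene","s4");snap("side","d4")
for n in ["driver_green","driver_red","probe_red_mid"]:
  for c in ["wrist","scene","side"]:
    for q in robot.find_in(n,c)[:1]: print(n,c,np.round(q["extent"]),round(q["conf"],2),at(c,q["extent"][:2],.0355))
E
```

```text
[ 0.56478508 -0.18275389  0.25116093] [ 1.79966941e+02 -1.20827418e-01 -1.75629225e+02] 12.8667
driver_green wrist [317. 273.  12. 108.] 0.98 [ 0.61803164 -0.17801078  0.0355    ]
driver_green scene [334. 253.  18.  11.] 0.64 [ 0.59088789 -0.18299375  0.0355    ]
driver_green side [307. 231.  18.   8.] 0.56 [ 0.59259833 -0.17653707  0.0355    ]
driver_red wrist [316.  65.  15. 124.] 0.65 [ 0.43009444 -0.19336514  0.0355    ]
driver_red scene [250. 304.  37.  15.] 0.61 [ 0.36257957 -0.22042429  0.0355    ]
driver_red side [378. 210.  26.  11.] 0.53 [ 0.37453078 -0.17494607  0.0355    ]
probe_red_mid wrist [256. 275.  16. 110.] 0.61 [ 0.62576643 -0.23658604  0.0355    ]
probe_red_mid scene [356. 268.  34.  24.] 0.63 [ 0.61254001 -0.24479869  0.0355    ]
probe_red_mid side [295. 216.  32.  11.] 0.53 [ 0.61115811 -0.23580197  0.0355    ]
```

View pics/w4.png

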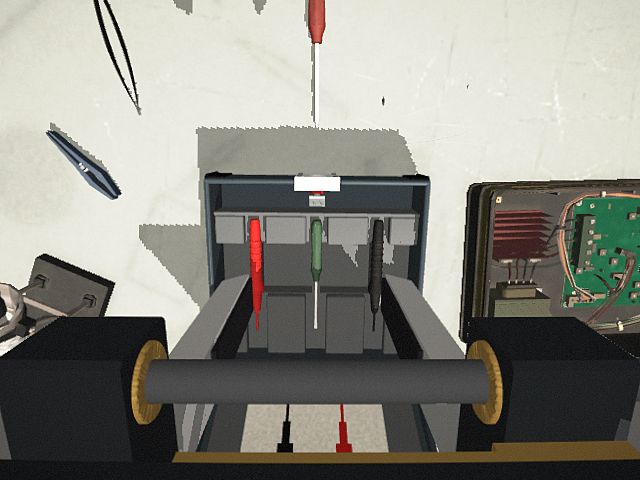

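```bash
python3 - <<'E'
from h import *
P=[at("wrist",p,.0355) for p in [(317,219),(317,283),(316,328)]]
print(np.round(P,4),np.linalg.norm(P[0]-P[2]))
print("foam front/trench edges",at("wrist",(287,243),.042),at("wrist",(287,291),.042), "foam front",at("wrist",(287,214),.042))
d=P[2]-P[0];d/=np.linalg.norm(d);a=np.arctan2(d[1],d[0]);print(np.degrees(a))
g=P[0]+d*.044
c=np.radians(4.6);print(g,rel([g[0],g[1],.15],[np.pi,0,np.pi+c]),rel([g[0],g[1],.039],[np.pi,0,np.pi+c]))
E
```

```text
[[ 0.566  -0.1815  0.0355]
 [ 0.6292 -0.1766  0.0355]
 [ 0.6768 -0.1739  0.0355]] 0.11109248982934451
foam front/trench edges [ 0.58976113 -0.2078411   0.042     ] [ 0.63732154 -0.20497576  0.042     ] foam front [ 0.56231382 -0.20950495  0.042     ]
3.925596080151501
[ 0.60989425 -0.17845089  0.0355    ] (array([-0.438,  0.008,  1.019]), array([ 0.   ,  0.   , -0.002])) (array([-0.438,  0.008,  2.129]), array([ 0.   ,  0.   , -0.002]))
```

Emit:
servo_tool(plan=[[-0.438,0.008,0.3,0,0,0,34],[-0.438,0.008,0.7,0,0,0,34],[-0.438,0.008,1,0,0,0,34],[-0.438,0.008,1,0,0,0,34],[-0.438,0.008,1,0,0,0,34]])

```text
time: 13.88
tool_pos: [0.6083, -0.1777, 0.1489]
ee_rot: [3.139, -0.006, -3.064]
wrist_force: [-0.1, 0.0, 0.9]
width: 0.0346
finger_force: 0.0
```

Emit:
servo_tool(plan=[[0,0,0.3,0,0,0,34],[0,0,0.5,0,0,0,34],[0,0,0.6,0,0,0,34],[0,0,0.6,0,0,0,34]])

```text
time: 14.22
tool_pos: [0.6097, -0.1785, 0.0922]
ee_rot: [3.141, -0.0, -3.065]
wrist_force: [-0.7, -0.3, -0.4]
width: 0.0336
finger_force: 0.0
```

```bash
python3 - <<'E'
from h import *
t,Rm,o=pose();print(t,np.degrees(o["ee_rot"]),o["time"],o["width"],o["wrist_force"])
im=snap("wrist","w5")
for q in robot.find_in("driver_green","wrist")[:1]: print(np.round(q["extent"]),round(q["conf"],2),at("wrist",q["extent"][:2],.0355))
h=cv2.cvtColor(im,cv2.COLOR_RGB2HSV);m=(h[:,:,0]>50)&(h[:,:,0]<80)&(h[:,:,1]>60)
m[:,:250]=0;m[:,390:]=0
for r in range(150,360,15):
    c=np.where(m[r])[0]
    if len(c)>3: print(r,c.min(),c.max(),at("wrist",((c.min()+c.max())/2,r),.0375))
E
```

```text
[ 0.60974168 -0.17848895  0.09216889] [ 1.79985688e+02 -2.33117408e-02 -1.75607161e+02] 14.2167 0.033621099862561746 [-0.71765913 -0.34104246 -0.42223027]
[314. 274.  20. 169.] 0.73 [ 0.6149539  -0.17986244  0.0355    ]
195 306 323 [ 0.56989352 -0.18276822  0.0375    ]
210 305 324 [ 0.57799632 -0.1821513   0.0375    ]
225 307 322 [ 0.58623865 -0.18152384  0.0375    ]
240 307 322 [ 0.59462606 -0.18088542  0.0375    ]
255 306 322 [ 0.60318586 -0.18051263  0.0375    ]
270 306 322 [ 0.61188139 -0.1798535   0.0375    ]
285 309 319 [ 0.62074033 -0.17918208  0.0375    ]
```

Emit:
servo_tool(plan=[[0,-0.013,0.2,0,0,0,34],[0,-0.013,0.4,0,0,0,34],[0,-0.013,0.53,0,0,0,34],[0,-0.013,0.53,0,0,0,34],[0,-0.013,0.53,0,0,0,3],[0,-0.013,0.53,0,0,0,3],[0,-0.013,0.53,0,0,0,3],[0,-0.013,0.53,0,0,0,3],[0,-0.013,0.53,0,0,0,3],[0,-0.013,0.53,0,0,0,3]])

```text
time: 15.15
tool_pos: [0.611, -0.18, 0.0405]
ee_rot: [-3.14, 0.003, -3.065]
wrist_force: [0.5, -0.2, 3.6]
width: 0.0101
finger_force: 30.0
```

Emit:
servo_tool(plan=[[0,0,0,0,0,0,20],[0,0,0,0,0,0,24],[0,0,-0.04,0,0,0,24],[0,0,-0.085,0,0,0,24],[0,0,-0.085,0,0,0,24],[0,0,-0.085,0,0,0,3],[0,0,-0.085,0,0,0,3],[0,0,-0.085,0,0,0,3],[0,0,-0.085,0,0,0,3],[0,0,-0.085,0,0,0,3],[0,0,-0.085,0,0,0,3]])

```text
time: 16.07
tool_pos: [0.61, -0.1797, 0.0473]
ee_rot: [3.141, -0.0, -3.065]
wrist_force: [-0.1, 0.7, -0.5]
width: 0.0099
finger_force: 30.0
```

Emit:
servo_tool(plan=[[0,0,-0.2,0,0,0,3],[0,0,-0.5,0,0,0,3],[0,0,-0.8,0,0,0,3],[0,0,-1,0,0,0,3],[0,0,-1,0,0,0,3]])

```text
time: 16.48
tool_pos: [0.6128, -0.1807, 0.1538]
ee_rot: [-3.137, 0.01, -3.065]
wrist_force: [0.7, 0.4, 1.1]
width: 0.0101
finger_force: 30.0
```

Emit:
servo_tool(plan=[[0.3,0.15,0,0,0,0,3],[0.6,0.3,0,0,0,0,3],[0.9,0.45,0,0,0,0,3],[1,0.53,0,0,0,0,3]])

```text
time: 16.82
tool_pos: [0.5019, -0.1329, 0.1446]
ee_rot: [3.139, -0.006, -3.065]
wrist_force: [0.1, -0.1, -0.2]
width: 0.0097
finger_force: 30.0
```

Emit:
servo_tool(plan=[[0.3,0.15,0,0,0,0,3],[0.6,0.3,0,0,0,0,3],[0.9,0.45,0,0,0,0,3],[1,0.53,0,0,0,0,3],[1,0.53,0,0,0,0,3]])

```text
time: 17.23
tool_pos: [0.3996, -0.0878, 0.1455]
ee_rot: [3.14, -0.003, -3.064]
wrist_force: [0.0, -0.1, -0.1]
width: 0.01
finger_force: 30.0
```

```bash
python3 - <<'E'
from h import *
t,Rm,o=pose();print(t,o["time"],o["width"])
a=snap("wrist")[:,:];b=snap("scene")
cv2.imwrite("pics/w6.png",np.hstack([cv2.resize(a,(400,300)),cv2.resize(b[140:380,200:520],(400,300))])[:,:,::-1])
E
```

```text
[ 0.39958743 -0.08780377  0.14554088] 17.2333 0.009997705501214142
```

View pics/w6.png

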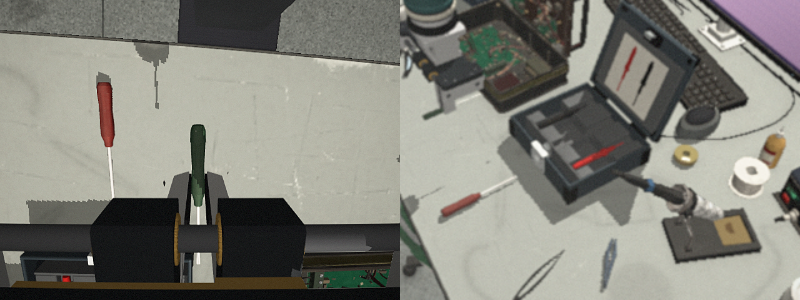

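Emit:
servo_tool(plan=[[0,0,0.3,0,0,0,3],[0,0,0.6,0,0,0,3],[0,0,0.8,0,0,0,3],[0,0,0.95,0,0,0,3],[0,0,1,0,0,0,3],[0,0,1,0,0,0,3]])

```text
time: 17.83
tool_pos: [0.4018, -0.0893, 0.0453]
ee_rot: [3.14, -0.004, -3.065]
wrist_force: [0.2, -0.1, -0.1]
width: 0.0097
finger_force: 30.0
```

Emit:
servo_tool(plan=[[0,0,0.1,0,0,0,3],[0,0,0.18,0,0,0,3],[0,0,0.24,0,0,0,3],[0,0,0.265,0,0,0,3],[0,0,0.265,0,0,0,3],[0,0,0.265,0,0,0,3]])

```text
time: 18.33
tool_pos: [0.4026, -0.0894, 0.021]
ee_rot: [-3.142, 0.0, -3.065]
wrist_force: [0.2, 0.3, -1.1]
width: 0.0101
finger_force: 30.0
```

Emit:
servo_tool(plan=[[0,0,0.01,0,0,0,3],[0,0,0.018,0,0,0,3],[0,0,0.018,0,0,0,3],[0,0,0.018,0,0,0,14],[0,0,0.018,0,0,0,24],[0,0,0.018,0,0,0,40],[0,0,0.018,0,0,0,40],[0,0,-0.2,0,0,0,40],[0,0,-0.5,0,0,0,40],[0,0,-0.8,0,0,0,40],[0,0,-1,0,0,0,40],[0,0,-1,0,0,0,40]])

```text
time: 19.33
tool_pos: [0.4056, -0.0905, 0.1261]
ee_rot: [-3.137, 0.009, -3.065]
wrist_force: [0.2, 0.4, 0.0]
width: 0.0398
finger_force: 0.0
```

```bash
python3 - <<'E'
from h import *
t,Rm,o=pose();print(t,o["time"],o["width"],o["wrist_force"])
a=snap("wrist");b=snap("scene")
cv2.imwrite("pics/w7.png",np.hstack([cv2.resize(a,(400,300)),cv2.resize(b[140:380,200:520],(400,300))])[:,:,::-1])
for n in ["driver_green","driver_red"]:
    for q in robot.find_in(n,"wrist")[:1]: print(n,np.round(q["extent"]),round(q["conf"],2),at("wrist",q["extent"][:2],.007))
E
```

```text
[ 0.40555181 -0.09047964  0.12605135] 19.3333 0.03976559713811972 [0.17952985 0.41631834 0.00760067]
driver_green [320. 247.  17. 147.] 0.61 [ 0.40254817 -0.08615666  0.007     ]
driver_red [167. 218.  33. 198.] 0.93 [ 0.38994175 -0.19183964  0.007     ]
```

View pics/w7.png

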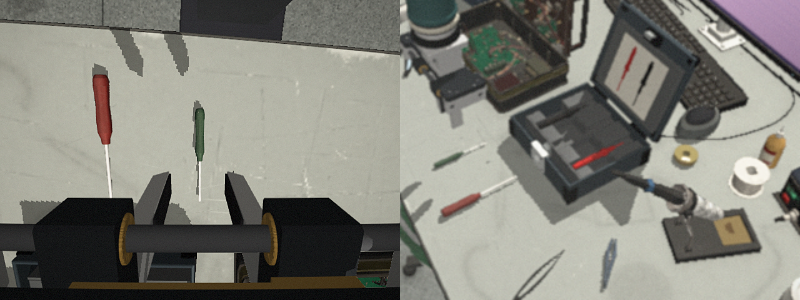

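Both drivers lie flat and free on the worktop, the lid is open, the probes sit in their grooves and the gripper is clear.

```bash
python3 -c "
from bench import robot
print(robot.close_job())"
```

```text
the job is handed in; nothing more can be done
None
```

I handed the job in at about 19 s of the 67 s allowed. The lid is open, both screwdrivers lie flat on the worktop and both probes are still in their grooves, going by the last camera pictures; the hand-in call returned no verdict.

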